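Rock the angle gauge on a plaster stump to its preset mark and hold it for scribing

TASK

The uneven top of the plaster stump is to be trimmed to the slope that has been preset on the pendulum angle gauge. Take the gauge by its grip, stand its foot roughly level across the middle of the stump's top with the dial facing the same way as the stump's front (where the rod end sticks out), and only then rock it on the plaster until the swinging pointer settles on the preset mark. Finish holding it still there, upright sideways and lightly pressed on the plaster, so that a colleague can scribe along the foot; do not let go, and leave the other things on the bench where they are.

Things in the scene. Friction and masses are not known exactly. Their poses are not given: they have to be found in the camera images.
- gauge: Loose aluminium pendulum angle gauge, 0.27 to 0.41 kg, standing on the bench. Origin: centre of the foot's flat underside. z up, y along the foot, the dial faces +x. Foot 140 (y) x 40 (x) x 12 mm; round dial case 116 mm across, 20 mm thick, centre 66 mm above the underside; grip on top, 164 mm high overall. White dial, a grey tick every 5 degrees.
- gauge_grip (a point): Good pinch point on the gauge's flat ribbed grip, on the gauge's z axis 147 mm above the underside. The grip is 16 mm thick (x), 44 mm wide (y) and runs from 124 to 164 mm above the underside: pinch it across x from above.
- pointer (a joint): Angle (rad) of the free-swinging black needle against the dial. It hangs true (points straight up) and swings about 1 s before settling. 0 when the foot is level; positive: tip towards the gauge's +y (clockwise seen facing the dial). Turning the gauge by an angle about its own +x (the foot's +y end rises) makes it read plus that angle. Cannot be touched.
- mark (a joint): Angle (rad) of the preset mark, same zero and sense as the pointer; 0.19 to 0.36, different each time. It is a dark wedge 17 mm wide and 15 mm long on the steel ring round the dial, pointing inwards; the ring is clamped and does not turn.
- pointer_tip (a point): Tip of the needle, 40 mm from the dial's centre.
- mark_tip (a point): Inner point of the preset mark's wedge, 40 mm from the dial's centre: the tip of the needle comes to lie on it when pointer and mark agree.
- stump: White plaster casting fixed to the bench: a stump 48 (x) x 62 (y) mm rising from a wider round foot (102 mm across, narrowing upwards) held by cleats on a plywood board 150 (x) x 130 (y) x 18 mm. Origin: centre of the board's underside. z up; its flat front faces +x, with a steel rod end 8 mm thick sticking out below; the gauge's foot is to lie along y.
- stump_top (a point): Middle of the stump's crown, 112 mm above the bench. The crown is three round ridges along x: the highest at y = 2 mm (112 mm, radius 32), one 4 mm lower at y = -20 mm and one 6 mm lower at y = 23 mm (radius 14). A foot turned about +x rocks on the middle ridge to 0.19 rad, then also meets the ridge at y = -20 mm and turns on over that one.
- stump_front (a point): Middle of the board's front (+x) edge, 75 mm in front of the stump's axis, 18 mm up: the side that the dial has to face.
- offcut: Timber offcut 70 x 170 x 45 mm lying at the far side; leave alone. Origin: centre of the underside.
- bowl: Orange mixing bowl, 124 mm across, 60 mm high, at the far side; leave alone. Origin: centre of the underside.
- jar: Blue jar with black lid, 64 mm across, 75 mm high, at the far side; leave alone. Origin: centre of the underside.
- spatula: Spatula with yellow handle, 200 mm long along its x, lying between the gauge and the stump; leave alone. Origin: under its middle.
- brush: Brush, 190 mm long along its x, lying to the right near the robot; leave alone. Origin: under its middle.
- mallet: Carver's round wooden mallet lying on its side, 235 mm long along its x, head 76 mm across, to the left; leave alone. Origin: on the bench below the inner end of the handle.
- barclamp: Red and steel bar clamp lying flat, 340 mm long along its x, at the right; leave alone. Origin: under the middle of the bar.
Not all that is in view belongs to the job. Of the things like the gauge, leave any that is blue; of the rest the larger one is meant.

How it is judged (in metres and radians):
On the way, in this order (a step that is already met when the one before it is completed fails the run):
1. the gauge stands on the stump's top, foot across it and roughly level (within 5.7 degrees), dial to the front (contact force between gauge and stump above 0.3 N and horizontal distance between gauge and stump_top below 0.03 m and z of gauge in the frame of stump above 0.095 m and angle between the x axis of gauge and the x axis of stump, either way round below 0.2 rad and x of stump_front in the frame of gauge above 0.03 m and angle between gauge's own z axis and vertical below 0.1 rad), for 0.3 s.
2. rocked on the stump until the pointer has settled on the mark (contact force between gauge and stump above 0.3 N and horizontal distance between gauge and stump_top below 0.03 m and z of gauge in the frame of stump above 0.095 m and angle between the x axis of gauge and the x axis of stump, either way round below 0.2 rad and x of stump_front in the frame of gauge above 0.03 m and distance between pointer_tip and mark_tip below 0.0024 m), for 0.4 s.
At the end, for the whole second after the job is handed in: Still gripped; foot on the stump's crown (over 0.3 N), within 30 mm of its middle, across it within 0.2 rad, dial to the stump's front, upright sideways within 5 degrees, at rest; pointer at rest, its tip within 2.4 mm (3.4 degrees) of the mark's tip (all of step 2 and contact force between the fingers and gauge above 2 N and angle between gauge's own x axis and vertical between 1.483 and 1.658 rad and linear speed of gauge below 0.02 m/s and angular speed of gauge below 0.1 rad/s and velocity of joint pointer between -0.3 and 0.3 rad/s); the arm keeps its last pose, push and grip.
It fails at once if the gauge is pressed hard into the soft plaster (over 40 N) (contact force between gauge and stump above 40 N).
It fails at once if another thing on the bench is moved by more than 25 mm (distance of any of offcut, bowl, jar, spatula, brush, mallet, barclamp from where it was at the start of the episode above 0.025 m).
It also fails if it takes over 61 s, if anything falls off the work surface, if the arm or the gripper's body presses on something with over 40 N, if the wrist force passes 120 N, or if a joint passes its speed limit or range.

ROBOT

A 6-joint arm with a two-finger parallel gripper is mounted at the origin on the work surface. World frame = base frame: x ahead of the robot, y to its left, z up, the work surface at z = 0. Lengths are in mm, angles in rad, forces in N, time in s.
With the tool pointing down it reaches from about 300 to 775 mm from the base axis. Payload 14.6 kg.
Tool frame: the origin (TCP) lies at the centre of the arm's flange, where the gripper is bolted on; the fingertips stand 199 mm ahead of it and the grasp point (between the pads) lies 180 mm ahead of it; z points along the fingers, y is the line along which they close (so a half turn about z gives the same grasp; the last joint's range is limited). The gripper opens to 94 mm and grips with 3 to 60 N. Pads are 16 mm wide; open, the fingers measure 119 mm over their backs; the gripper's body (75 mm by 177 mm) begins 78 mm behind the grasp point.
Start: joints at [-1.295, 0.3, 1.521, -0, 1.321, -0.067], TCP at [184.862, -517.993, 404.646] pointing down, gripper open.
Joint ranges: [-3.03, 3.03], [-0.79, 2.21], [0.23, 2.52], [-1.04, 4.18], [0, 3.07], [-2.55, 2.55]. Speed limits (rad/s): [2.22, 2.22, 2.57, 3.14, 3.14, 3.14].

INTERFACE

Orientations are given as a unit quaternion [w, x, y, z].
In Python, from rig import read_state, snapshot, camera_model, r gives the robot as it stands.
- The arm moves only by the tool servo_tool, never from a script. Its argument "plan" is a list of rows, each an object of numbers: "x", "y", "z": the shift along the tool's x, y, z each as a share of 0.12 m, from -1 to 1; "ax", "ay", "az": the turn, a rotation vector about the tool's x, y, z each as a share of 180 degrees, from -1 to 1; "fingers": the finger opening in mm, from 0 to 94. In form: [{"x": .., "y": .., "z": .., "ax": .., "ay": .., "az": .., "fingers": ..}, ...]. A call has exactly 8 rows; each row shifts and turns the commanded pose from where the row before left it, along the tool's axes as they then stand; what a row does not reach is not made up. A row lasts 1/8 s, in which the tool goes at most 62.5 mm and 10.7 degrees, less where a joint would pass 70% of its speed; a pose out of reach is approached as far as the arm can. A call with a number of a shift or a turn outside -1 to 1 is refused whole. A call with a gripper value outside its range is refused whole. The fingers move at their own pace and stop on an object; "newtons" is the grip in N (left out, the last holds). Time passes only in rows, so rows that do not move let the fingers close, or fill a call up. It gives the time, the measured TCP pose, the force, the opening and the grip force at its end, in the units of the state.
- read_state(): the state, without advancing time (a new reading comes with each control period).
- snapshot(name): name is "scene" or "side" or "wrist"; returns the picture (420x560x3 uint8, red, green, blue); there is no depth.
- camera_model(name): a dict with "fx", "fy", "cx", "cy" (pixels), "R" (3x3) and "t" (3): a world point X has camera coordinates R X + t; the wrist camera has in their place "hand_eye" (4x4, takes a point from camera to tool coordinates, whose origin is the TCP and whose axes are the flange's). Camera axes: x right, y down, z forward; pixel columns grow to the right and rows downward; lengths in mm; the calibration is good to about 2 mm. The wrist camera is an equidistant fisheye: a pixel r from the principal point sees the ray r / f radians off the axis. A picture is of the moment at which its call begins: read the wrist's pose just before it. camera_model takes no time and is no camera call.
- r.finish_job(): hands the job in; it is judged then, once.
The state is a dict: "clock": time; "joints": joint angles; "qvel": joint speeds; "effort": joint torques, N m; "position": TCP position; "orientation": TCP orientation; "ft_force": force on the tool from outside, world axes, zero at the start; "ft_torque": the same for the moment, N m; "grip_width": opening from 0.0 (shut) to 1.0 (fully open); "grasp_force": force on a finger pad.
Only numpy, scipy, OpenCV 4.12 (cv2) and the standard library are available. Lean on these libraries where they do the work, as an engineer would, in place of code of your own. Each camera call takes 0.05 s, during which the arm holds its last target. There are 200 camera calls.

## Working session

There is one attempt and no reset: what is moved stays moved. The work goes in short steps, Python scripts to look and compute and a tool call to move; the robot and the scene stay as the last step left them, time stands still between calls to the robot, and variables do not carry over. Pictures are saved under pics/ and viewed, at most 10 in all, crops included, and the job is handed in when it is done.

Besides the shell and the picture viewer there is one more tool, called after "Request:" as name([rows], argument=value, ...), one row to a line, values as JSON. servo_tool: Moves the arm, as the interface text tells. Shift numbers are shares of 0.12 m and turn numbers shares of 180 degrees, none past 1 either way. Its arguments: {"type":"object","properties":{"plan":{"type":"array","items":{"type":"object","properties":{"x":{"type":"number","minimum":-1,"maximum":1},"y":{"type":"number","minimum":-1,"maximum":1},"z":{"type":"number","minimum":-1,"maximum":1},"ax":{"type":"number","minimum":-1,"maximum":1},"ay":{"type":"number","minimum":-1,"maximum":1},"az":{"type":"number","minimum":-1,"maximum":1},"fingers":{"type":"number"}}}},"newtons":{"type":"number"}},"required":["plan"]}

```bash
mkdir -p pics; ls; python3 - <<'E'
from rig import read_state, snapshot, camera_model, r
import cv2,numpy as np
s=read_state();print(s)
for n in ("scene","side","wrist"):
    im=snapshot(n);cv2.imwrite(f"pics/{n}0.png",im[:,:,::-1])
    m=camera_model(n);print(n,{k:np.round(v,4).tolist() for k,v in m.items()})
a=cv2.imread("pics/scene0.png");cv2.imwrite("pics/scene0b.png",cv2.resize(a,(800,600),interpolation=cv2.INTER_CUBIC))
E
```

```text
pics
{'clock': 0.0, 'joints': array([-1.29460858e+00,  3.00463971e-01,  1.52156639e+00, -5.81408403e-06,
        1.32069826e+00, -6.65454740e-02]), 'qvel': array([ 0.00049374, -0.00105752,  0.00248031,  0.00088498, -0.00095531,
       -0.00060971]), 'effort': array([ 1.08571785e-03, -5.31812489e+01, -3.52735698e+01,  7.09031126e-02,
        2.44477938e-02, -1.05477916e-04]), 'position': array([ 184.85115666, -517.97329439,  404.09632682]), 'orientation': array([-5.64570752e-04,  9.85352358e-01,  1.70529785e-01, -6.22283798e-05]), 'ft_force': array([0.22852534, 0.33888406, 0.19970166]), 'ft_torque': array([-0.03527994,  0.0005459 ,  0.04330118]), 'grasp_force': 0.0, 'grip_width': 0.9993242745297681}
scene {'fx': 524.279, 'fy': 524.279, 'cx': 274.8877, 'cy': 208.9564, 'R': [[-0.8933, 0.4491, 0.017], [0.2737, 0.5736, -0.7721], [-0.3565, -0.685, -0.6353]], 't': [460.8573, -26.3624, 2007.0014]}
side {'fx': 482.9046, 'fy': 482.9046, 'cx': 280.4175, 'cy': 212.8046, 'R': [[-0.988, -0.1545, 0.0023], [-0.1117, 0.7041, -0.7013], [0.1068, -0.6931, -0.7129]], 't': [467.489, 162.8749, 1531.08]}
wrist {'fx': 325.1923, 'fy': 325.1923, 'cx': 281.0004, 'cy': 212.2124, 'hand_eye': [[-0.0005, -0.9574, -0.2886, 84.4206], [1.0, -0.0006, 0.0002, 0.0528], [-0.0003, -0.2886, 0.9574, 20.4043], [0.0, 0.0, 0.0, 1.0]]}
```

View pics/scene0b.png

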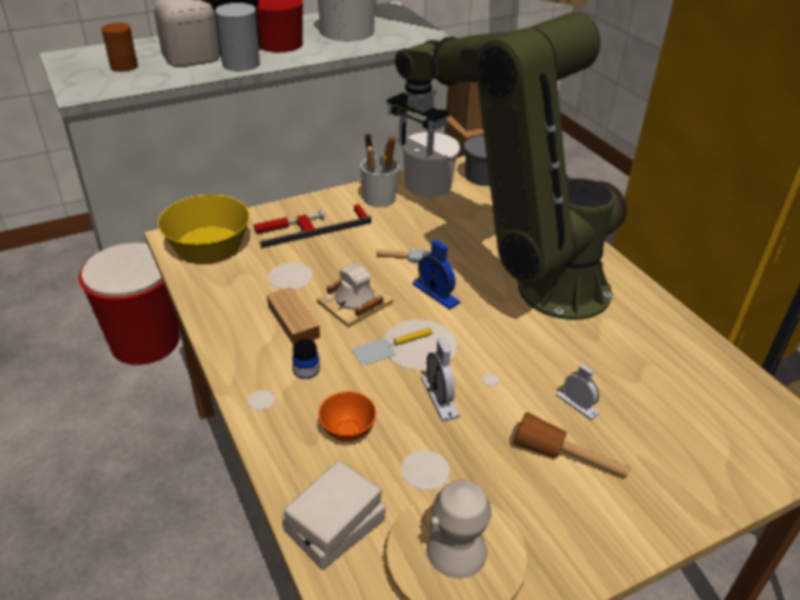

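View pics/side0.png

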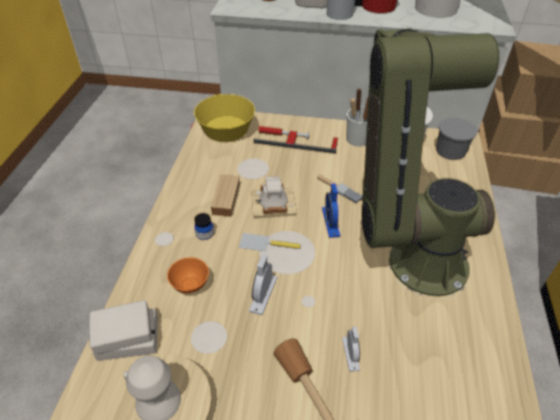

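Three candidates in the scene picture (800-wide): a blue gauge (437,275), excluded by its colour; a small silver one (580,392); and a large silver one (440,380). The larger non-blue one at (440,380) fits. The stump is at (355,290). I'll confirm in a crop.

```bash
cat > h.py <<'E'
import cv2,numpy as np
from rig import read_state, snapshot, camera_model, r
from scipy.spatial.transform import Rotation as Ro
def quat(q): return Ro.from_quat(np.r_[q[1:],q[0]])
def ray(n,uv,s=None):
    m=camera_model(n);uv=np.array(uv,float)
    d=np.array([(uv[0]-m['cx'])/m['fx'],(uv[1]-m['cy'])/m['fy'],1])
    if n!='wrist':
        R=np.array(m['R']);return -R.T@np.array(m['t']),R.T@(d/np.linalg.norm(d))
    th=np.hypot(d[0],d[1]);k=np.sin(th)/th if th>1e-9 else 1
    d=np.array([d[0]*k,d[1]*k,np.cos(th)])
    H=np.array(m['hand_eye']);R=quat(s['orientation'])
    return s['position']+R.apply(H[:3,3]),R.apply(H[:3,:3]@d)
def onz(n,uv,z,s=None):
    o,d=ray(n,uv,s);return o+d*(z-o[2])/d[2]
def proj(n,X,s=None):
    m=camera_model(n)
    if n!='wrist':
        c=np.array(m['R'])@X+m['t'];return np.array([m['cx']+m['fx']*c[0]/c[2],m['cy']+m['fy']*c[1]/c[2]])
    H=np.array(m['hand_eye']);c=quat(s['orientation']).inv().apply(np.array(X)-s['position'])
    c=H[:3,:3].T@(c-H[:3,3]);th=np.arctan2(np.hypot(c[0],c[1]),c[2]);k=th/np.hypot(c[0],c[1])
    return np.array([m['cx']+m['fx']*c[0]*k,m['cy']+m['fy']*c[1]*k])
def tri(rays):
    A=sum(np.eye(3)-np.outer(d,d) for o,d in rays);b=sum((np.eye(3)-np.outer(d,d))@o for o,d in rays)
    return np.linalg.solve(A,b)
def plan(P,Rt,s):
    "shift (tool axes, /120) and rotvec (/pi) from the present pose"
    R=quat(s['orientation']);return (R.inv().apply(np.array(P)-s['position'])/120).round(3),((R.inv()*Rt).as_rotvec()/np.pi).round(4)
E
python3 - <<'E'
from h import *
print("gauge foot", onz('scene',(420*.7,378*.7),0),onz('scene',(446*.7,415*.7),0), onz('side',(262,309),0),onz('side',(268,275),0))
print("gauge top",tri([ray('scene',(441*.7,346*.7)),ray('side',(265,260))]))
print("stump top",tri([ray('scene',(354*.7,270*.7)),ray('side',(273,183))]))
print("board", [onz('scene',(a*.7,b*.7),18).round() for a,b in [(318,303),(352,319),(392,300)]])
a=cv2.imread("pics/scene0.png");b=cv2.imread("pics/side0.png")
c=np.hstack([cv2.resize(a[175:305,215:345],(400,400),interpolation=2),cv2.resize(b[165:315,190:340],(400,400),interpolation=2)])
cv2.imwrite("pics/crop1.png",c)
E
```

```text
gauge foot [508.00312159 125.49952035   0.        ] [510.27794663 250.7749517    0.        ] [489.24324605 246.00037125   0.        ] [493.2441434  121.24810225   0.        ]
gauge top [490.13757335 175.33134111 138.14201246]
stump top [ 529.23058696 -193.12882044  101.2640976 ]
board [array([ 625., -208.,   18.]), array([ 573., -114.,   18.]), array([ 449., -137.,   18.])]
```

View pics/crop1.png

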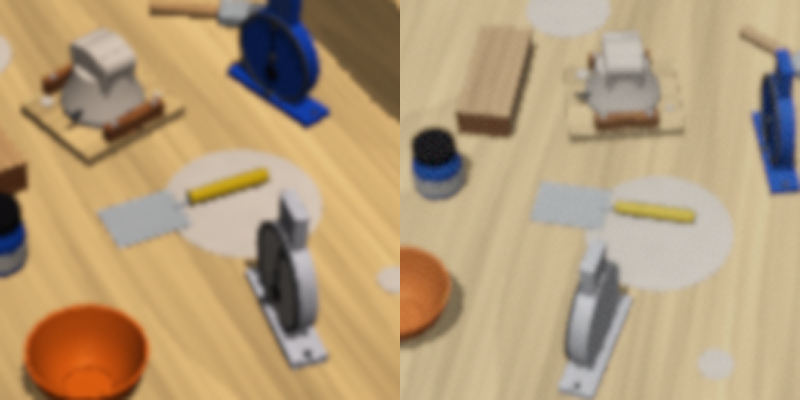

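The crop confirms the big silver gauge, standing with its foot roughly along world y. The stump's rod end faces roughly world +x. Next I'll get a wrist view above the stump.

Request:
servo_tool([
  {"x": 0.44,"y": -0.23,"fingers": 94},
  {"x": 0.44,"y": -0.23},
  {"x": 0.44,"y": -0.23},
  {"x": 0.44,"y": -0.23},
  {"x": 0.44,"y": -0.23},
  {"x": 0.44,"y": -0.23},
  {"x": 0.44,"y": -0.23},
  {"x": 0.44,"y": -0.23},
])

```text
$.plan[0]: bad value
```

```bash
python3 - <<'E'
from h import *
import pickle
s=read_state();im=snapshot('wrist');print(s['clock'],s['position'],s['qvel'].round(3))
cv2.imwrite('pics/w1.png',im[:,:,::-1]);pickle.dump(s,open('s1.pkl','wb'))
cv2.imwrite('pics/w1b.png',cv2.resize(im[:,:,::-1],(800,600),interpolation=2))
E
```

```text
0.15 [ 184.86331981 -517.97462873  404.2195799 ] [ 0.001 -0.    -0.002  0.     0.001  0.001]
```

View pics/w1b.png

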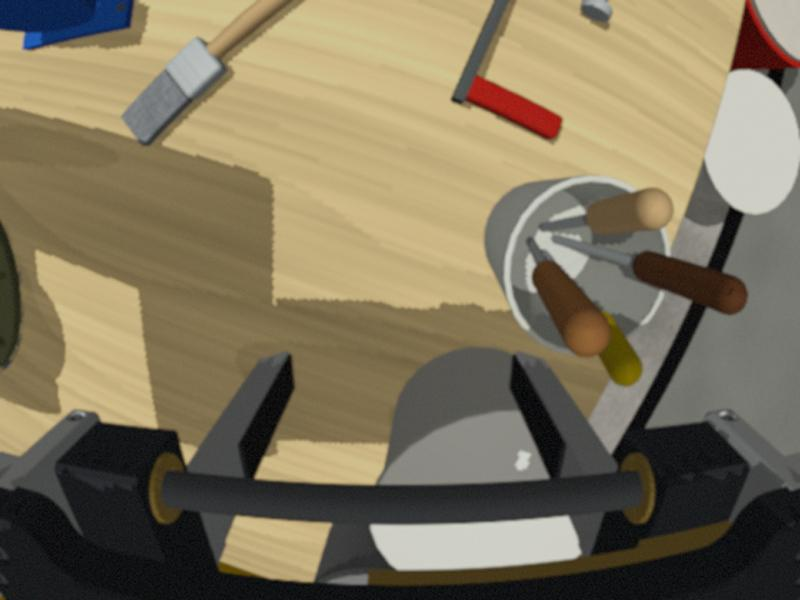

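The move was refused, probably because every key is needed in each row. This wrist picture is from the start pose: fingers at the bottom (270,400 and 545,400), brush at (190,90), nothing needed for the job.

Request:
servo_tool([
  {"x": 0.36,"y": -0.24,"z": 0,"ax": 0,"ay": 0,"az": 0,"fingers": 94},
  {"x": 0.36,"y": -0.24,"z": 0,"ax": 0,"ay": 0,"az": 0,"fingers": 94},
  {"x": 0.36,"y": -0.24,"z": 0,"ax": 0,"ay": 0,"az": 0,"fingers": 94},
  {"x": 0.36,"y": -0.24,"z": 0,"ax": 0,"ay": 0,"az": 0,"fingers": 94},
  {"x": 0.36,"y": -0.24,"z": 0,"ax": 0,"ay": 0,"az": 0,"fingers": 94},
  {"x": 0.36,"y": -0.24,"z": 0,"ax": 0,"ay": 0,"az": 0,"fingers": 94},
  {"x": 0.36,"y": -0.24,"z": 0,"ax": 0,"ay": 0,"az": 0,"fingers": 94},
  {"x": 0,"y": 0,"z": 0,"ax": 0,"ay": 0,"az": 0,"fingers": 94},
])

```text
clock: 1.2
position: [403.2, -224.3, 404.6]
orientation: [-0.0, 0.985, 0.173, 0.0]
ft_force: [-0.1, -0.6, -0.6]
grip_width: 0.999
grasp_force: 0.0
```

```bash
python3 - <<'E'
from h import *
import pickle
s=read_state();im=snapshot('wrist');print(s['clock'],s['position'],s['qvel'].round(3))
cv2.imwrite('pics/w1.png',im[:,:,::-1]);pickle.dump(s,open('s1.pkl','wb'))
cv2.imwrite('pics/w1b.png',cv2.resize(im[:,:,::-1],(800,600),interpolation=2))
E
```

```text
1.2 [ 403.15526254 -224.31426689  404.59322154] [-0.076 -0.001  0.004 -0.012  0.001 -0.056]
```

View pics/w1b.png

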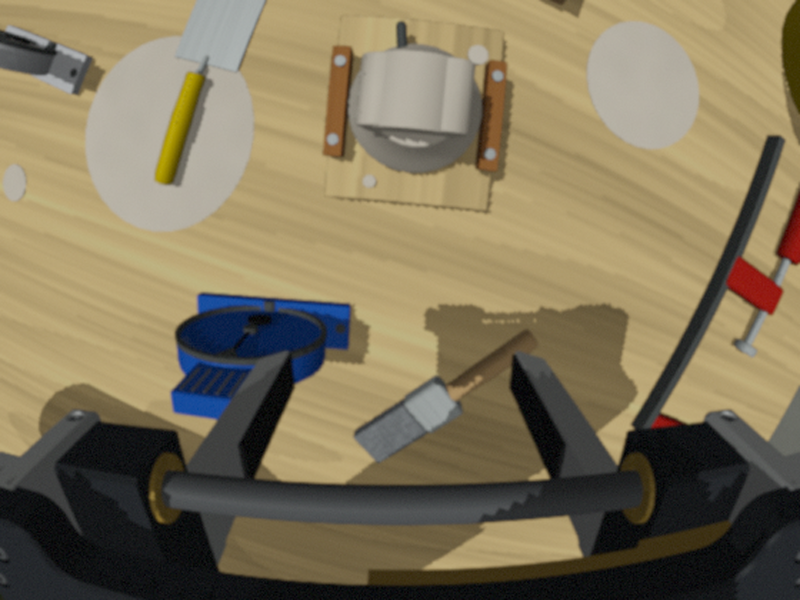

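The view shows the stump board with top corners near (340,16), (505,30), (489,207) and (326,193). The rod end at (402,35) is on the upper side, so that is the front. The blue gauge is at (250,340) and the silver gauge is at the left edge (40,60).

```bash
python3 - <<'E'
from h import *
import pickle
s=pickle.load(open('s1.pkl','rb'))
C=np.array([onz('wrist',np.array(p)*.7-.15,18,s)[:2] for p in [(340,16),(505,30),(489,207),(326,193)]])
print(C.round(1),"centre",C.mean(0))
f=(C[0]+C[1]-C[2]-C[3])/2;l=(C[0]+C[3]-C[1]-C[2])/2
print("len",np.linalg.norm(f),np.linalg.norm(l),"yaw f",np.arctan2(f[1],f[0]),"yaw l-90",np.arctan2(-l[0],l[1]))
# crown silhouette corners at ~z106-112
for p,z in [((360,100),106),((475,100),108),((415,53),112),((415,135),112)]: print(onz('wrist',np.array(p)*.7,z,s).round(1))
print('gauge foot corner',onz('wrist',np.array((85,75))*.7,12,s))
E
```

```text
[[ 583.9 -107.7]
 [ 618.7 -233.4]
 [ 477.6 -271.3]
 [ 444.1 -146.2]] centre [ 531.05865381 -189.62072269]
len 145.59504876477408 129.97367408921892 yaw f 0.26536290450354366 yaw l-90 0.2662567868415388
[ 512.7 -158.9  106. ]
[ 536.  -222.3  108. ]
[ 549.5 -179.8  112. ]
[ 503.  -196.6  112. ]
gauge foot corner [485.45877652 117.74339592  12.        ]
```

Request:
servo_tool([
  {"x": 0.1,"y": -0.45,"z": 0,"ax": 0,"ay": 0,"az": 0,"fingers": 94},
  {"x": 0.1,"y": -0.45,"z": 0,"ax": 0,"ay": 0,"az": 0,"fingers": 94},
  {"x": 0.1,"y": -0.45,"z": 0,"ax": 0,"ay": 0,"az": 0,"fingers": 94},
  {"x": 0.1,"y": -0.45,"z": 0,"ax": 0,"ay": 0,"az": 0,"fingers": 94},
  {"x": 0.1,"y": -0.45,"z": 0,"ax": 0,"ay": 0,"az": 0,"fingers": 94},
  {"x": 0.1,"y": -0.45,"z": 0,"ax": 0,"ay": 0,"az": 0,"fingers": 94},
  {"x": 0.1,"y": -0.45,"z": 0,"ax": 0,"ay": 0,"az": 0,"fingers": 94},
  {"x": 0,"y": 0,"z": 0,"ax": 0,"ay": 0,"az": 0,"fingers": 94},
])

```text
clock: 2.25
position: [353.6, 159.4, 404.6]
orientation: [-0.0, 0.985, 0.172, -0.0]
ft_force: [0.3, -0.4, -0.7]
grip_width: 1.004
grasp_force: 0.0
```

```bash
python3 - <<'E'
from h import *
import pickle
s=read_state();im=snapshot('wrist');print(s['clock'],s['position'],s['qvel'].round(3))
cv2.imwrite('pics/w2.png',im[:,:,::-1]);pickle.dump(s,open('s2.pkl','wb'))
cv2.imwrite('pics/w2b.png',cv2.resize(im[:,:,::-1],(800,600),interpolation=2))
E
```

```text
2.25 [353.56606337 159.39058021 404.57427565] [-0.092 -0.012  0.017 -0.011  0.004 -0.069]
```

View pics/w2b.png

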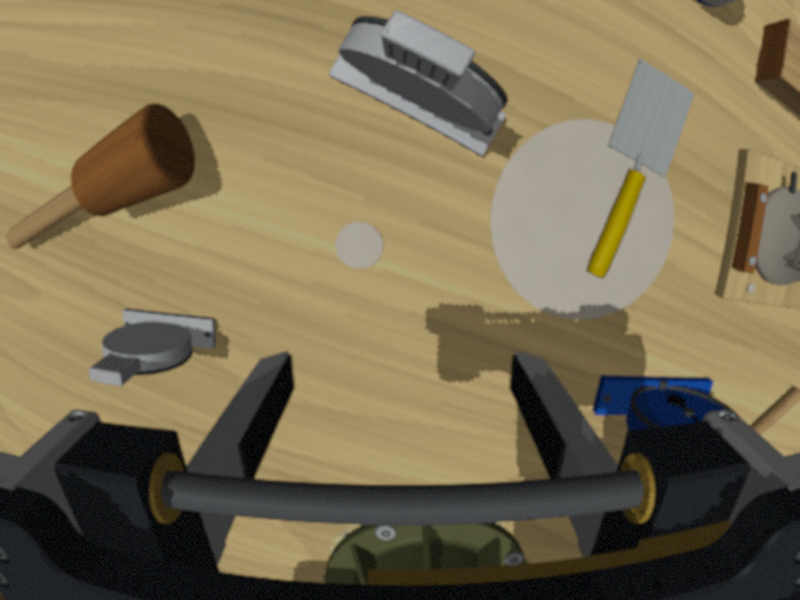

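The view shows the big silver gauge at (420,80) from its plain back, so the dial faces away from the robot (+x). Its near foot edge runs (332,72)→(485,155), with the grip top at about (430,45). The small silver gauge is at (150,340).

```bash
python3 - <<'E'
from h import *
import pickle
s=pickle.load(open('s2.pkl','rb'))
w=lambda p,z:onz('wrist',np.array(p)*.7-.15,z,s)
a,b=w((332,72),6),w((485,153),6);print("near foot edge",a.round(1),b.round(1),np.linalg.norm(a-b),"yaw",np.arctan2(a[1]-b[1],a[0]-b[0])-np.pi/2)
g=[w(p,164) for p in [(396,12),(474,46),(463,78),(384,43)]]
print("grip top",np.round(g,1),np.mean(g,0));d=g[0]-g[1];print(np.linalg.norm(d),np.arctan2(d[1],d[0])-np.pi/2)
print("bowl",onz('scene',(347*.7,410*.7),40),onz('side',(188,272),40),"jar",onz('side',(203,225),50))
print(s['joints'].round(2))
Rt=Ro.from_matrix(np.array([[0,1,0],[1,0,0],[0,0,-1]]).T) # columns tool x=+y,y=+x,z=-z
print(plan([660,160,300],Rt,read_state()))
E
```

```text
near foot edge [489.4 267.7   6. ] [468.  128.9   6. ] 140.4370587749435 yaw -0.15245266681884062
grip top [[504.  216.4 164. ]
 [500.8 176.3 164. ]
 [483.6 175.8 164. ]
 [487.  216.2 164. ]] [493.86798992 196.17611739 164.        ]
40.228636315824836 -0.08042753668250935
bowl [714.71350484 175.66630938  40.        ] [727.73580908 177.64466717  40.        ] jar [730.99979201  -8.91251782  50.        ]
[ 0.33 -0.07  1.94  0.    1.28  1.55]
(array([2.406, 0.846, 0.87 ]), array([-0.000e+00,  2.000e-04, -3.902e-01]))
```

Request:
servo_tool([
  {"x": 0.45,"y": 0.16,"z": 0,"ax": 0,"ay": 0,"az": 0,"fingers": 94},
  {"x": 0.45,"y": 0.16,"z": 0,"ax": 0,"ay": 0,"az": 0,"fingers": 94},
  {"x": 0.45,"y": 0.16,"z": 0,"ax": 0,"ay": 0,"az": 0,"fingers": 94},
  {"x": 0.45,"y": 0.16,"z": 0,"ax": 0,"ay": 0,"az": 0,"fingers": 94},
  {"x": 0.45,"y": 0.16,"z": 0,"ax": 0,"ay": 0,"az": 0,"fingers": 94},
  {"x": 0,"y": 0,"z": 0,"ax": 0,"ay": 0,"az": -0.055,"fingers": 94},
  {"x": 0,"y": 0,"z": 0,"ax": 0,"ay": 0,"az": -0.055,"fingers": 94},
  {"x": 0,"y": 0,"z": 0,"ax": 0,"ay": 0,"az": -0.055,"fingers": 94},
])

```text
clock: 3.3
position: [641.4, 154.7, 404.2]
orientation: [0.0, 0.908, 0.419, -0.0]
ft_force: [0.2, -1.0, 0.6]
grip_width: 1.0
grasp_force: 0.0
```

Request:
servo_tool([
  {"x": 0,"y": 0,"z": 0.15,"ax": 0,"ay": 0,"az": -0.055,"fingers": 94},
  {"x": 0,"y": 0,"z": 0.15,"ax": 0,"ay": 0,"az": -0.055,"fingers": 94},
  {"x": 0,"y": 0,"z": 0.15,"ax": 0,"ay": 0,"az": -0.055,"fingers": 94},
  {"x": 0,"y": 0,"z": 0.15,"ax": 0,"ay": 0,"az": -0.055,"fingers": 94},
  {"x": 0,"y": 0,"z": 0.15,"ax": 0,"ay": 0,"az": 0,"fingers": 94},
  {"x": 0,"y": 0,"z": 0.12,"ax": 0,"ay": 0,"az": 0,"fingers": 94},
  {"x": 0,"y": 0,"z": 0,"ax": 0,"ay": 0,"az": 0,"fingers": 94},
  {"x": 0,"y": 0,"z": 0,"ax": 0,"ay": 0,"az": 0,"fingers": 94},
])

```text
clock: 4.3
position: [640.7, 158.0, 300.9]
orientation: [0.0, 0.714, 0.7, 0.0]
ft_force: [-0.5, -0.5, 0.9]
grip_width: 1.001
grasp_force: 0.0
```

```bash
python3 - <<'E'
from h import *
import pickle
s=read_state();im=snapshot('wrist');print(s['clock'],s['position'],s['qvel'].round(3),s['joints'].round(2),s['ft_force'])
cv2.imwrite('pics/w3.png',im[:,:,::-1]);pickle.dump(s,open('s3.pkl','wb'))
print(proj('wrist',[497,195,66],s))
cv2.imwrite('pics/w3b.png',cv2.resize(im[:,:,::-1],(800,600),interpolation=2))
E
```

```text
4.3 [640.70602484 157.95331994 300.92415862] [ 0.004 -0.006 -0.001  0.001  0.    -0.006] [ 0.19  0.64  1.28 -0.    1.22  0.21] [-0.48809481 -0.49284738  0.93282037]
[ 92.01246516 194.28275244]
```

View pics/w3b.png

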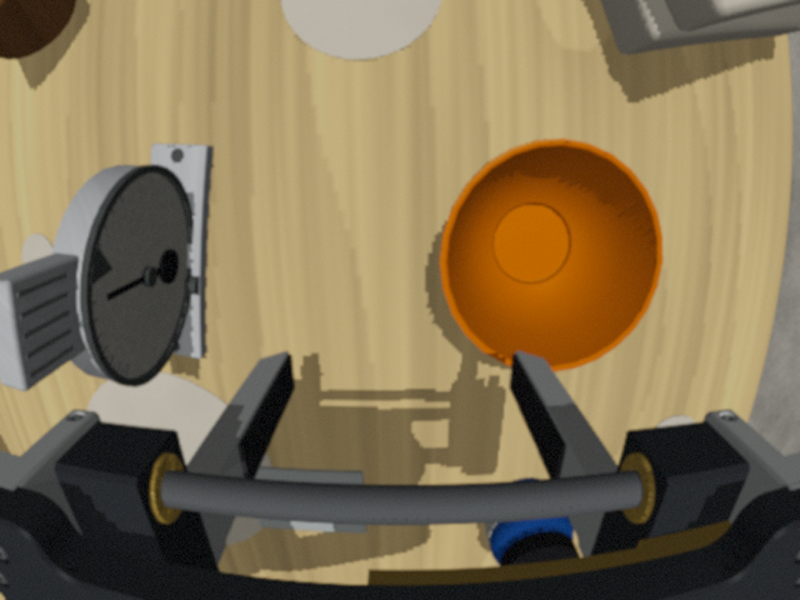

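This confirms the dial faces +x. The needle pivot is near (150,277) with its tip at (108,298), and the mark wedge is near (105,262), on the +y side. I'll enlarge it for precise pixels.

```bash
python3 - <<'E'
from h import *
a=cv2.imread('pics/w3.png')[160:220,55:135]
b=cv2.resize(a,None,fx=10,fy=10,interpolation=cv2.INTER_NEAREST)
b=np.clip(b.astype(float)*1.8,0,255).astype(np.uint8)
cv2.imwrite('pics/w3c.png',b)
E
```

```text
(no output)
```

View pics/w3c.png

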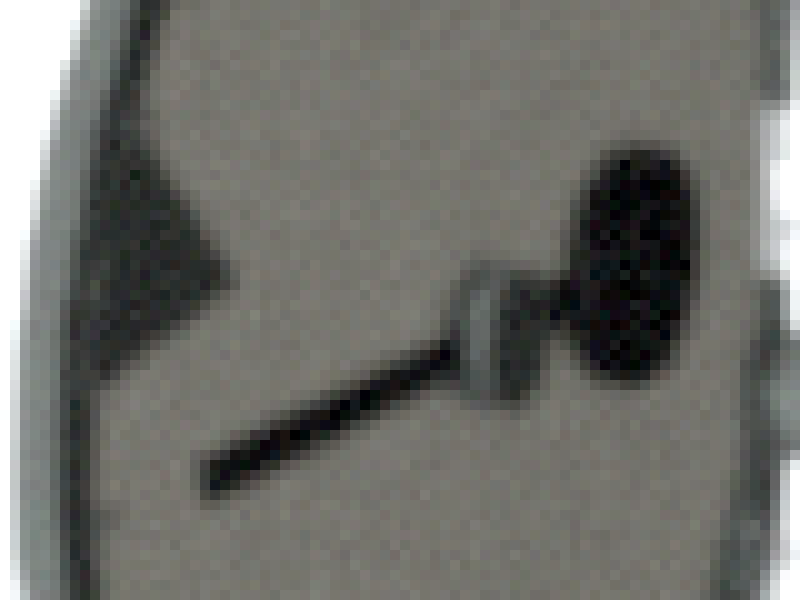

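Needle tip at crop (208,476), i.e. pixel (75.3,207.1). Mark tip at crop (235,275), i.e. pixel (78,187). Pivot near (104,192).

```bash
python3 - <<'E'
from h import *
import pickle
s=pickle.load(open('s3.pkl','rb'));s2=pickle.load(open('s2.pkl','rb'))
w=lambda p,z,s=s:onz('wrist',np.array(p)*.7-.15,z,s)
a,b=w((212,147),12),w((204,357),12);c=w((152,145),12)
print("front foot edge",a.round(1),b.round(1),np.linalg.norm(a-b),"yaw",-np.arctan2(a[0]-b[0],a[1]-b[1]),"back",c.round(1))
yaw=-np.arctan2(a[0]-b[0],a[1]-b[1]);ey=np.array([-np.sin(yaw),np.cos(yaw),0]);ex=np.array([ey[1],-ey[0],0])
ctr=(a+b)/2-20*ex;print("centre w3",ctr.round(1))
# dial
for off in (9,11,13):
    P=[]
    for uv in [(75.3,207.1),(78,187),(104,192.3)]:
        o,d=ray('wrist',uv,s);t=((ctr+off*ex-o)@ex)/(d@ex);X=o+t*d;P.append([ (X-ctr)@ey, X[2]])
    P=np.array(P);n,m=P[0],P[1];dist=np.linalg.norm(n-m)
    cz=66;c0=np.array([n[0],n[1]-40])
    print(off,P.round(1),"dist",dist.round(2),"m(chord)",2*np.arcsin(dist/80),"m(atan from tip-40)",np.arctan2(*(m-c0)),"len",np.linalg.norm(m-c0), "m abs",np.arctan2(m[0],m[1]-66),"n abs",np.arctan2(n[0],n[1]-66))
E
```

```text
front foot edge [529.2 261.7  12. ] [507.6 126.6  12. ] 136.80951780157793 yaw -0.1586070032598728 back [486.8 268.1  12. ]
centre w3 [498.7 197.3  12. ]
9 [[-3.000e-01  1.045e+02]
 [ 1.220e+01  1.003e+02]
 [-1.000e-01  6.440e+01]] dist 13.21 m(chord) 0.33185295283518573 m(atan from tip-40) 0.336608438049155 len 37.9721821063313 m abs 0.34235771151316297 n abs -0.00824910359585692
11 [[  0.8 107.3]
 [ 13.1 103.2]
 [  0.9  67.8]] dist 13.0 m(chord) 0.32652146249872577 m(atan from tip-40) 0.33106843579921097 len 37.96931024310778 m abs 0.33885828773715737 n abs 0.018385281357891997
13 [[  1.8 110.1]
 [ 14.  106. ]
 [  2.   71.3]] dist 12.79 m(chord) 0.32119231230531287 m(atan from tip-40) 0.32552776551472984 len 37.967603875140504 m abs 0.33585357958912493 n abs 0.04161083467665003
```

Mark ≈ 0.335 rad. Gauge centre ≈ (498.6, 196.5), yaw ≈ −0.156.

```bash
cat >> h.py <<'E'
def Rtool(yaw,tilt=0):
    "tool x=gauge y, tool y=gauge x, z down; tilt=turn about gauge +x"
    g=Ro.from_euler('z',yaw)*Ro.from_euler('x',tilt)
    return g*Ro.from_matrix(np.array([[0,1,0],[1,0,0],[0,0,-1.]]))
E
python3 - <<'E'
from h import *
print(plan([498.6,196.5,400],Rtool(-.156),read_state()))
E
```

```text
(array([ 0.297, -1.189, -0.826]), array([ 0.0004, -0.0001,  0.0435]))
```

Request:
servo_tool([
  {"x": 0,"y": 0,"z": -0.413,"ax": 0,"ay": 0,"az": 0,"fingers": 94},
  {"x": 0,"y": 0,"z": -0.413,"ax": 0,"ay": 0,"az": 0,"fingers": 94},
  {"x": 0.1,"y": -0.396,"z": 0,"ax": 0,"ay": 0,"az": 0,"fingers": 94},
  {"x": 0.1,"y": -0.396,"z": 0,"ax": 0,"ay": 0,"az": 0,"fingers": 94},
  {"x": 0.097,"y": -0.397,"z": 0,"ax": 0,"ay": 0,"az": 0,"fingers": 94},
  {"x": 0,"y": 0,"z": 0,"ax": 0,"ay": 0,"az": 0.0435,"fingers": 94},
  {"x": 0,"y": 0,"z": 0,"ax": 0,"ay": 0,"az": 0,"fingers": 94},
  {"x": 0,"y": 0,"z": 0,"ax": 0,"ay": 0,"az": 0,"fingers": 94},
])

```text
clock: 5.35
position: [498.8, 196.3, 399.6]
orientation: [0.0, 0.759, 0.651, 0.0]
ft_force: [-1.0, -0.5, 0.3]
grip_width: 1.001
grasp_force: 0.0
```

```bash
python3 - <<'E'
from h import *
s=read_state();im=snapshot('wrist');cv2.imwrite('pics/w4.png',im[:,:,::-1])
print(s['position'],plan([498.6,196.5,329],Rtool(-.156),s))
for x,y in [(8,22),(-8,22),(8,-22),(-8,-22)]:
    g=np.r_[498.6,196.5,0]+Ro.from_euler('z',-.156).apply([x,y,164]);print(proj('wrist',g,s).round())
cv2.imwrite('pics/w4b.png',cv2.resize(im[:,:,::-1],(800,600),interpolation=2))
E
```

```text
[498.8441015  196.27072785 399.60710005] (array([ 0.001, -0.003,  0.588]), array([ 0.0002, -0.0001,  0.001 ]))
[292. 209.]
[269. 209.]
[291. 266.]
[270. 266.]
```

View pics/w4b.png

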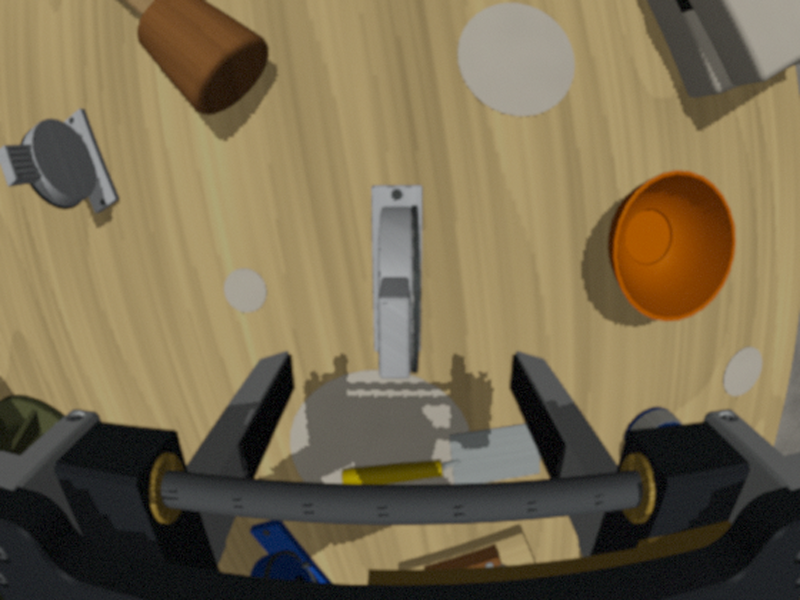

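The view shows the gauge edge-on, its grip top at (382–410, 298–376), between the fingers and well aligned. It sits about 2 mm left of prediction. Descend and grip.

Request:
servo_tool([
  {"x": 0.005,"y": -0.015,"z": 0.2,"ax": 0,"ay": 0,"az": 0,"fingers": 94},
  {"x": 0,"y": 0,"z": 0.2,"ax": 0,"ay": 0,"az": 0,"fingers": 94},
  {"x": 0,"y": 0,"z": 0.188,"ax": 0,"ay": 0,"az": 0,"fingers": 94},
  {"x": 0,"y": 0,"z": 0,"ax": 0,"ay": 0,"az": 0,"fingers": 30},
  {"x": 0,"y": 0,"z": 0,"ax": 0,"ay": 0,"az": 0,"fingers": 5},
  {"x": 0,"y": 0,"z": 0,"ax": 0,"ay": 0,"az": 0,"fingers": 5},
  {"x": 0,"y": 0,"z": 0,"ax": 0,"ay": 0,"az": 0,"fingers": 5},
  {"x": 0,"y": 0,"z": 0,"ax": 0,"ay": 0,"az": 0,"fingers": 5},
], newtons=50)

```text
clock: 6.4
position: [496.8, 197.2, 329.1]
orientation: [0.0, 0.76, 0.65, 0.0]
ft_force: [0.6, 0.1, -0.5]
grip_width: 0.506
grasp_force: 0.0
```

Request:
servo_tool([
  {"x": 0,"y": 0,"z": 0,"ax": 0,"ay": 0,"az": 0,"fingers": 5},
  {"x": 0,"y": 0,"z": 0,"ax": 0,"ay": 0,"az": 0,"fingers": 5},
  {"x": 0,"y": 0,"z": 0,"ax": 0,"ay": 0,"az": 0,"fingers": 5},
  {"x": 0,"y": 0,"z": 0,"ax": 0,"ay": 0,"az": 0,"fingers": 5},
  {"x": 0,"y": 0,"z": 0,"ax": 0,"ay": 0,"az": 0,"fingers": 5},
  {"x": 0,"y": 0,"z": 0,"ax": 0,"ay": 0,"az": 0,"fingers": 5},
  {"x": 0,"y": 0,"z": 0,"ax": 0,"ay": 0,"az": 0,"fingers": 5},
  {"x": 0,"y": 0,"z": 0,"ax": 0,"ay": 0,"az": 0,"fingers": 5},
])

```text
clock: 7.4
position: [496.8, 197.2, 328.7]
orientation: [-0.0, 0.76, 0.65, -0.0]
ft_force: [-1.3, 0.1, -1.9]
grip_width: 0.168
grasp_force: 50.0
```

Request:
servo_tool([
  {"x": 0,"y": 0,"z": -0.1,"ax": 0,"ay": 0,"az": 0,"fingers": 5},
  {"x": 0,"y": 0,"z": -0.3,"ax": 0,"ay": 0,"az": 0,"fingers": 5},
  {"x": 0,"y": 0,"z": -0.4,"ax": 0,"ay": 0,"az": 0,"fingers": 5},
  {"x": 0,"y": 0,"z": -0.4,"ax": 0,"ay": 0,"az": 0,"fingers": 5},
  {"x": 0,"y": 0,"z": -0.3,"ax": 0,"ay": 0,"az": 0,"fingers": 5},
  {"x": 0,"y": 0,"z": -0.1,"ax": 0,"ay": 0,"az": 0,"fingers": 5},
  {"x": 0,"y": 0,"z": 0,"ax": 0,"ay": 0,"az": 0,"fingers": 5},
  {"x": 0,"y": 0,"z": 0,"ax": 0,"ay": 0,"az": 0,"fingers": 5},
])

```text
clock: 8.4
position: [497.0, 197.3, 519.1]
orientation: [-0.0, 0.76, 0.65, -0.001]
ft_force: [-0.0, -0.0, -3.9]
grip_width: 0.17
grasp_force: 50.0
```

```bash
python3 - <<'E'
from h import *
s=read_state();print(s['position'],s['ft_force'],s['ft_torque'],s['grasp_force'],s['joints'].round(2))
print(plan([530.5,-188,s['position'][2]],Rtool(.266),s))
E
```

```text
[497.00832893 197.28943407 519.1123205 ] [-4.84315146e-02 -2.52922108e-03 -3.92832208e+00] [-0.04826768 -0.06468811  0.00555145] 49.98664855957031 [ 0.31  0.21  1.38 -0.    1.56  0.46]
(array([-3.129e+00,  7.720e-01,  2.000e-03]), array([-0.0008,  0.0002, -0.1341]))
```

Request:
servo_tool([
  {"x": -0.2,"y": 0.05,"z": 0,"ax": 0,"ay": 0,"az": 0,"fingers": 5},
  {"x": -0.4,"y": 0.1,"z": 0,"ax": 0,"ay": 0,"az": 0,"fingers": 5},
  {"x": -0.46,"y": 0.113,"z": 0,"ax": 0,"ay": 0,"az": 0,"fingers": 5},
  {"x": -0.46,"y": 0.113,"z": 0,"ax": 0,"ay": 0,"az": 0,"fingers": 5},
  {"x": -0.46,"y": 0.113,"z": 0,"ax": 0,"ay": 0,"az": 0,"fingers": 5},
  {"x": -0.46,"y": 0.113,"z": 0,"ax": 0,"ay": 0,"az": 0,"fingers": 5},
  {"x": -0.42,"y": 0.104,"z": 0,"ax": 0,"ay": 0,"az": 0,"fingers": 5},
  {"x": -0.27,"y": 0.066,"z": 0,"ax": 0,"ay": 0,"az": 0,"fingers": 5},
])

```text
clock: 9.4
position: [530.4, -190.6, 519.1]
orientation: [-0.001, 0.76, 0.65, -0.001]
ft_force: [0.2, 0.6, -4.3]
grip_width: 0.168
grasp_force: 50.0
```

Request:
servo_tool([
  {"x": 0,"y": 0,"z": 0,"ax": 0,"ay": 0,"az": -0.03,"fingers": 5},
  {"x": 0,"y": 0,"z": 0,"ax": 0,"ay": 0,"az": -0.045,"fingers": 5},
  {"x": 0,"y": 0,"z": 0,"ax": 0,"ay": 0,"az": -0.04,"fingers": 5},
  {"x": 0,"y": 0,"z": 0,"ax": 0,"ay": 0,"az": -0.019,"fingers": 5},
  {"x": 0,"y": 0,"z": 0.1,"ax": 0,"ay": 0,"az": 0,"fingers": 5},
  {"x": 0,"y": 0,"z": 0.1,"ax": 0,"ay": 0,"az": 0,"fingers": 5},
  {"x": 0,"y": 0,"z": 0,"ax": 0,"ay": 0,"az": 0,"fingers": 5},
  {"x": 0,"y": 0,"z": 0,"ax": 0,"ay": 0,"az": 0,"fingers": 5},
])

```text
clock: 10.4
position: [530.4, -188.1, 496.9]
orientation: [0.0, 0.607, 0.794, 0.0]
ft_force: [0.4, 0.2, -3.8]
grip_width: 0.167
grasp_force: 50.0
```

```bash
python3 - <<'E'
from h import *
s=read_state();print(s['position'],s['ft_force'],s['ft_torque'],s['grasp_force'],s['joints'].round(2))
print(plan([530.5,-188,328.9+112],Rtool(.266),s))
im=snapshot('wrist');cv2.imwrite('pics/w5.png',im[:,:,::-1])
im2=snapshot('side');im3=snapshot('scene')
top=np.array(s['position']);top[2]=118
u=proj('side',top).astype(int);v=proj('scene',top).astype(int)
c=[cv2.resize(i[y-45:y+45,x-40:x+40],(355,400),interpolation=2) for i,(x,y) in ((im2,u),(im3,v))]
w=cv2.resize(im,(0,0),fx=.9,fy=.9)[:200]
out=np.hstack(c)[:,:,::-1];cv2.imwrite('pics/c5.png',np.vstack([out,cv2.resize(im[:,:,::-1],(266,200)).copy()[:, :].repeat(1,0) if 0 else np.pad(cv2.resize(im[:,:,::-1],(266,200)),((0,0),(0,710-266),(0,0)))]))
E
```

```text
[ 530.35182814 -188.14987523  496.90301204] [ 0.37173754  0.21460521 -3.76624706] [ 0.00676286 -0.13963304 -0.04431957] 49.99187886714935 [-0.41  0.28  1.34 -0.    1.53 -0.67]
(array([0.001, 0.001, 0.467]), array([ 0.    ,  0.    , -0.0002]))
```

View pics/c5.png

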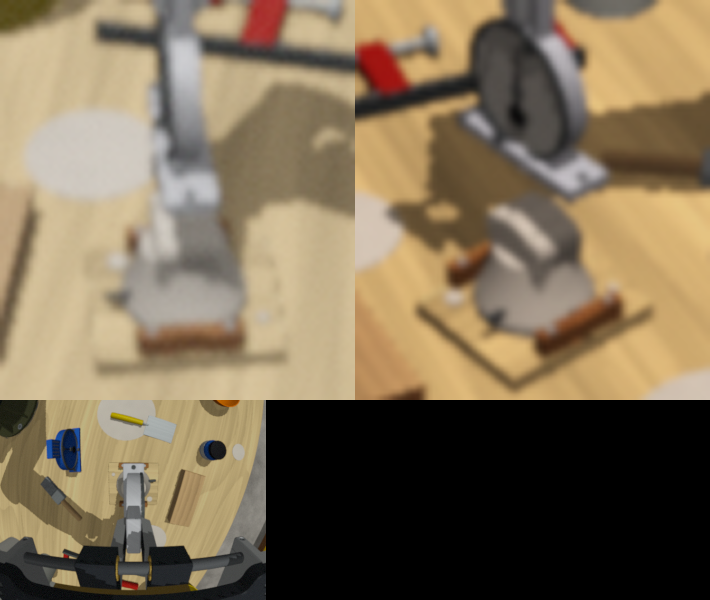

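The gauge hangs level above the stump, foot parallel to the board, dial towards the rod end. Descending, then feeling for contact.

Request:
servo_tool([
  {"x": 0,"y": 0,"z": 0.14,"ax": 0,"ay": 0,"az": 0,"fingers": 5},
  {"x": 0,"y": 0,"z": 0.14,"ax": 0,"ay": 0,"az": 0,"fingers": 5},
  {"x": 0,"y": 0,"z": 0.1,"ax": 0,"ay": 0,"az": 0,"fingers": 5},
  {"x": 0,"y": 0,"z": 0.04,"ax": 0,"ay": 0,"az": 0,"fingers": 5},
  {"x": 0,"y": 0,"z": 0.02,"ax": 0,"ay": 0,"az": 0,"fingers": 5},
  {"x": 0,"y": 0,"z": 0.01,"ax": 0,"ay": 0,"az": 0,"fingers": 5},
  {"x": 0,"y": 0,"z": 0.005,"ax": 0,"ay": 0,"az": 0,"fingers": 5},
  {"x": 0,"y": 0,"z": 0,"ax": 0,"ay": 0,"az": 0,"fingers": 5},
])

```text
clock: 11.55
position: [530.3, -188.1, 442.4]
orientation: [0.0, 0.607, 0.795, 0.0]
ft_force: [-0.7, -1.0, -4.0]
grip_width: 0.167
grasp_force: 50.0
```

Not yet in contact (nominal 440.9), so step 0.5 mm at a time.

Request:
servo_tool([
  {"x": 0,"y": 0,"z": 0.005,"ax": 0,"ay": 0,"az": 0,"fingers": 5},
  {"x": 0,"y": 0,"z": 0.005,"ax": 0,"ay": 0,"az": 0,"fingers": 5},
  {"x": 0,"y": 0,"z": 0.004,"ax": 0,"ay": 0,"az": 0,"fingers": 5},
  {"x": 0,"y": 0,"z": 0.004,"ax": 0,"ay": 0,"az": 0,"fingers": 5},
  {"x": 0,"y": 0,"z": 0,"ax": 0,"ay": 0,"az": 0,"fingers": 5},
  {"x": 0,"y": 0,"z": 0,"ax": 0,"ay": 0,"az": 0,"fingers": 5},
  {"x": 0,"y": 0,"z": 0,"ax": 0,"ay": 0,"az": 0,"fingers": 5},
  {"x": 0,"y": 0,"z": 0,"ax": 0,"ay": 0,"az": 0,"fingers": 5},
])

```text
clock: 12.55
position: [530.3, -188.1, 440.6]
orientation: [0.0, 0.607, 0.795, 0.0]
ft_force: [-1.1, 0.5, 5.9]
grip_width: 0.168
grasp_force: 50.0
```

Contact is about 10 N, level, on the crown. Next, the rocking path: rolling over the ridges while keeping the foot on the plaster.

```bash
python3 - <<'E'
from h import *
s=read_state();print(s['ft_force'],s['ft_torque'],s['position'])
L=328.6
def tcp(t):
    if t<=.19: c=np.array([2-32*np.sin(t),80+32*np.cos(t)]);k=32*t
    else: c=np.array([-20-14*np.sin(t),94+14*np.cos(t)]);k=24.95+14*(t-.19)
    return c+k*np.array([np.cos(t),np.sin(t)])+L*np.array([-np.sin(t),np.cos(t)])
st=.0067*np.pi
for i in range(16):
    t=i*st;d=tcp(t+st)-tcp(t)
    # tool x = (cos,sin), tool z = (sin,-cos)
    print(i,round((d@[np.cos(t),np.sin(t)])/120,4),round((d@[np.sin(t),-np.cos(t)])/120,4))
E
```

```text
[-1.1322479   0.50840668  5.85517295] [ 0.20340983  0.4894655  -0.01358423] [ 530.28868374 -188.13455536  440.60647138]
0 -0.0576 0.0005
1 -0.0576 0.0004
2 -0.0576 0.0003
3 -0.0576 0.0002
4 -0.0576 0.0001
5 -0.0576 -0.0
6 -0.0576 -0.0002
7 -0.0576 -0.0003
8 -0.0576 -0.0004
9 -0.0584 -0.0029
10 -0.0577 -0.0038
11 -0.0577 -0.0039
12 -0.0577 -0.0039
13 -0.0577 -0.004
14 -0.0577 -0.0041
15 -0.0577 -0.0041
```

Request:
servo_tool([
  {"x": -0.0576,"y": 0,"z": -0.003,"ax": 0,"ay": 0.0067,"az": 0,"fingers": 5},
  {"x": -0.0576,"y": 0,"z": 0.0004,"ax": 0,"ay": 0.0067,"az": 0,"fingers": 5},
  {"x": -0.0576,"y": 0,"z": 0.0003,"ax": 0,"ay": 0.0067,"az": 0,"fingers": 5},
  {"x": -0.0576,"y": 0,"z": 0.0002,"ax": 0,"ay": 0.0067,"az": 0,"fingers": 5},
  {"x": -0.0576,"y": 0,"z": 0.0001,"ax": 0,"ay": 0.0067,"az": 0,"fingers": 5},
  {"x": -0.0576,"y": 0,"z": 0,"ax": 0,"ay": 0.0067,"az": 0,"fingers": 5},
  {"x": -0.0576,"y": 0,"z": -0.0002,"ax": 0,"ay": 0.0067,"az": 0,"fingers": 5},
  {"x": -0.0576,"y": 0,"z": -0.0003,"ax": 0,"ay": 0.0067,"az": 0,"fingers": 5},
])

```text
clock: 13.55
position: [544.9, -241.8, 436.1]
orientation: [-0.067, 0.605, 0.792, 0.051]
ft_force: [-0.2, 0.1, 2.1]
grip_width: 0.168
grasp_force: 50.0
```

Request:
servo_tool([
  {"x": -0.0576,"y": 0,"z": -0.0004,"ax": 0,"ay": 0.0067,"az": 0,"fingers": 5},
  {"x": -0.0584,"y": 0,"z": -0.003,"ax": 0,"ay": 0.0067,"az": 0,"fingers": 5},
  {"x": -0.0577,"y": 0,"z": -0.0038,"ax": 0,"ay": 0.0067,"az": 0,"fingers": 5},
  {"x": -0.0577,"y": 0,"z": -0.0039,"ax": 0,"ay": 0.0067,"az": 0,"fingers": 5},
  {"x": -0.0577,"y": 0,"z": -0.0039,"ax": 0,"ay": 0.0067,"az": 0,"fingers": 5},
  {"x": -0.0577,"y": 0,"z": -0.004,"ax": 0,"ay": 0.0067,"az": 0,"fingers": 5},
  {"x": -0.0577,"y": 0,"z": -0.0041,"ax": 0,"ay": 0.0067,"az": 0,"fingers": 5},
  {"x": -0.0577,"y": 0,"z": -0.0041,"ax": 0,"ay": 0.0067,"az": 0,"fingers": 5},
])

```text
clock: 14.55
position: [559.3, -294.5, 425.8]
orientation: [-0.134, 0.599, 0.783, 0.102]
ft_force: [0.3, -0.3, -2.9]
grip_width: 0.169
grasp_force: 50.0
```

Request:
servo_tool([
  {"x": 0,"y": 0,"z": 0,"ax": 0,"ay": 0,"az": 0,"fingers": 5},
  {"x": 0,"y": 0,"z": 0,"ax": 0,"ay": 0,"az": 0,"fingers": 5},
  {"x": 0,"y": 0,"z": 0,"ax": 0,"ay": 0,"az": 0,"fingers": 5},
  {"x": 0,"y": 0,"z": 0,"ax": 0,"ay": 0,"az": 0,"fingers": 5},
  {"x": 0,"y": 0,"z": 0,"ax": 0,"ay": 0,"az": 0,"fingers": 5},
  {"x": 0,"y": 0,"z": 0,"ax": 0,"ay": 0,"az": 0,"fingers": 5},
  {"x": 0,"y": 0,"z": 0,"ax": 0,"ay": 0,"az": 0,"fingers": 5},
  {"x": 0,"y": 0,"z": 0,"ax": 0,"ay": 0,"az": 0,"fingers": 5},
])

```text
clock: 15.55
position: [559.2, -294.0, 426.2]
orientation: [-0.133, 0.599, 0.783, 0.102]
ft_force: [0.5, -0.0, -3.9]
grip_width: 0.169
grasp_force: 50.0
```

```bash
python3 - <<'E'
from h import *
s=read_state();print(s['clock'],s['position'],s['ft_force'],s['ft_torque'])
G=quat(s['orientation'])*Ro.from_matrix(np.array([[0,1,0],[1,0,0],[0,0,-1.]]))
print("yaw,tilt,pitch",G.as_euler('ZXY'))
o=s['position']-G.apply([0,0,328.6]);print("foot origin est",o)
im=snapshot('wrist');cv2.imwrite('pics/w6.png',im[:,:,::-1]);a5=cv2.imread('pics/w5.png')
# slip check: gauge's upper case/foot in wrist picture before and after (fixed in tool frame if no slip)
def top(i):
    g=i[:,240:320].astype(int);m=(g.max(2)-g.min(2)<25)&(g.mean(2)>120)
    ys,xs=np.nonzero(m[:250]);n,l,st,c=cv2.connectedComponentsWithStats(m.astype(np.uint8));k=1+np.argsort(-st[1:,4])[:3]
    return st[k].tolist()
print(top(a5),top(im[:,:,::-1]))
P=np.array(list(map(list,[(0,0)])))
g=[cv2.cvtColor(x,cv2.COLOR_BGR2GRAY) for x in (a5,im[:,:,::-1].copy())]
mask=np.zeros_like(g[0]);mask[120:260,268:296]=255
p=cv2.goodFeaturesToTrack(g[0],20,.05,5,mask=mask);q,ok,_=cv2.calcOpticalFlowPyrLK(g[0],g[1],p,None)
for a,b,k in zip(p[:,0],q[:,0],ok[:,0]): 
    if k: print(a.round(1),(b-a).round(1))
E
```

```text
15.55 [ 559.15791276 -293.97222454  426.15737296] [ 5.47042499e-01 -3.57285422e-03 -3.93364569e+00] [-0.53588178 -0.17920212  0.02606186]
yaw,tilt,pitch [ 2.65886392e-01  3.36804908e-01 -2.58891872e-05]
foot origin est [ 530.63159292 -189.19247242  116.01964126]
[[0, 0, 80, 84, 5319], [9, 133, 67, 105, 3266], [26, 249, 31, 41, 925]] [[0, 14, 80, 101, 6083], [14, 133, 49, 103, 3236], [26, 233, 31, 89, 1936]]
[293. 154.] [ 0.1 -0.4]
[278. 143.] [-0.  -0.1]
[278. 138.] [0.  0.4]
[283. 138.] [0.  0.3]
[292. 223.] [-0.2  0.4]
[269. 154.] [ 0.2 -0.3]
[270. 223.] [0.3 0.2]
[295. 251.] [ 0.1 -0.9]
[285. 249.] [-2.1 -1.2]
[295. 227.] [0.3 0.6]
[270. 249.] [ 0.5 -1.1]
```

There is no grip slip (tracked gauge features shift under 1 px) and tilt is 0.337, but contact is lost. Lower gently.

Request:
servo_tool([
  {"x": -0.0014,"y": 0,"z": 0.004,"ax": 0,"ay": 0,"az": 0,"fingers": 5},
  {"x": 0,"y": 0,"z": 0,"ax": 0,"ay": 0,"az": 0,"fingers": 5},
  {"x": -0.0014,"y": 0,"z": 0.004,"ax": 0,"ay": 0,"az": 0,"fingers": 5},
  {"x": 0,"y": 0,"z": 0,"ax": 0,"ay": 0,"az": 0,"fingers": 5},
  {"x": 0,"y": 0,"z": 0,"ax": 0,"ay": 0,"az": 0,"fingers": 5},
  {"x": 0,"y": 0,"z": 0,"ax": 0,"ay": 0,"az": 0,"fingers": 5},
  {"x": 0,"y": 0,"z": 0,"ax": 0,"ay": 0,"az": 0,"fingers": 5},
  {"x": 0,"y": 0,"z": 0,"ax": 0,"ay": 0,"az": 0,"fingers": 5},
])

```text
clock: 16.6
position: [559.1, -294.0, 425.8]
orientation: [-0.133, 0.599, 0.783, 0.102]
ft_force: [-1.2, -0.4, 5.2]
grip_width: 0.166
grasp_force: 50.0
```

Request:
servo_tool([
  {"x": 0,"y": 0,"z": 0,"ax": 0,"ay": 0,"az": 0,"fingers": 5},
  {"x": 0,"y": 0,"z": 0,"ax": 0,"ay": 0,"az": 0,"fingers": 5},
  {"x": 0,"y": 0,"z": 0,"ax": 0,"ay": 0,"az": 0,"fingers": 5},
  {"x": 0,"y": 0,"z": 0,"ax": 0,"ay": 0,"az": 0,"fingers": 5},
  {"x": 0,"y": 0,"z": 0,"ax": 0,"ay": 0,"az": 0,"fingers": 5},
  {"x": 0,"y": 0,"z": 0,"ax": 0,"ay": 0,"az": 0,"fingers": 5},
  {"x": 0,"y": 0,"z": 0,"ax": 0,"ay": 0,"az": 0,"fingers": 5},
  {"x": 0,"y": 0,"z": 0,"ax": 0,"ay": 0,"az": 0,"fingers": 5},
])

```text
clock: 17.6
position: [559.1, -294.0, 425.7]
orientation: [-0.133, 0.599, 0.783, 0.102]
ft_force: [-2.2, -0.6, 4.9]
grip_width: 0.171
grasp_force: 50.0
```

```bash
python3 - <<'E'
from h import *
s=read_state();print(s['clock'],s['ft_force'],np.abs(s['qvel']).max())
G=quat(s['orientation'])*Ro.from_matrix(np.array([[0,1,0],[1,0,0],[0,0,-1.]]));print(G.as_euler('ZXY'))
o=s['position']-G.apply([0,0,328.6]);print(o)
# scene: sample dial brightness at r=33 (needle) and r=48 (wedge) against the angle
im=np.mean([cv2.cvtColor(snapshot('scene'),cv2.COLOR_RGB2GRAY).astype(np.float32) for _ in range(6)],0)
for rr in (25,30,35,44,48):
    v=[]
    for a in np.arange(-.5,1.01,.1):
        u=proj('scene',o+G.apply([10,rr*np.sin(a),66+rr*np.cos(a)])).astype(np.float32)
        v.append(int(cv2.getRectSubPix(im,(1,1),(float(u[0]),float(u[1])))[0,0]))
    print(rr,v)
w=cv2.cvtColor(snapshot('wrist'),cv2.COLOR_RGB2GRAY);a=cv2.cvtColor(cv2.imread('pics/w5.png'),cv2.COLOR_BGR2GRAY)
p=np.float32([[293,154],[278,143],[283,138],[269,154],[292,223],[270,223]])[:,None]
q,_,_=cv2.calcOpticalFlowPyrLK(a,w,p,None);print((q-p)[:,0].round(1).tolist())
E
```

```text
17.6 [-2.20516175 -0.56306647  4.93223421] 0.00096109599746171
[ 0.26598909  0.33627687 -0.00060253]
[ 530.76354976 -189.35386449  115.54023665]
25 [74, 70, 64, 59, 55, 51, 53, 59, 64, 69, 73, 73, 72, 72, 74, 75]
30 [76, 73, 69, 61, 54, 51, 48, 56, 62, 67, 70, 69, 68, 67, 68, 70]
35 [78, 76, 71, 66, 57, 50, 46, 50, 58, 64, 66, 65, 63, 61, 62, 64]
44 [67, 65, 62, 58, 52, 45, 39, 35, 43, 51, 60, 62, 60, 61, 65, 66]
48 [60, 58, 56, 53, 49, 47, 46, 45, 55, 62, 74, 80, 81, 81, 84, 87]
[[0.10000000149011612, -0.5], [-0.0, -0.30000001192092896], [-0.0, 0.10000000149011612], [0.10000000149011612, -0.4000000059604645], [-0.20000000298023224, 0.4000000059604645], [0.20000000298023224, 0.30000001192092896]]
```

In the scene view the needle and wedge form one dark line at every radius. The gauge has not slipped, contact is about 9 N, and the arm is at rest.

```bash
python3 -c "
from rig import r
print(r.finish_job())"
```

```text
the job is handed in; nothing more can be done
None
```

The job is handed in: the gauge is held on the stump at a tilt of 0.336 rad against a preset mark I measured at about 0.335 rad, still gripped and pressed on the plaster with about 9 N; `finish_job()` returned no verdict, so the judged result is unknown.

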